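# Click the cover onto a two-lamp bar light

### The job

Close up the two-lamp bar light with its white cover, which stands on end on the bench. First lay the cover down flat on the bench, right way up (open side down), without toppling or dropping it, and let go, so that you can take it again from straight above; then set it between the two lamps over the two black snap hooks, either way round, and press it gently straight down until both ends have clicked in and it sits flush all round. Do not slam or force it, do not bump the lamps, and leave the other things on the bench where they are.

Things in the scene. Friction and masses are not known exactly. Their poses are not given: they have to be found in the camera images.
- cover: loose white plastic hood, 120 (its x) x 60 (y) x 48 high (z), 140 g, walls 3, closed on top (three grey ribs), open underneath. Origin: centre of the open rim, +z towards the closed top. Fits either way round. Starts standing on end: +x up, end x = -60 on the bench, closed top facing half right, half to the robot. Grip its long walls (y = +-30). Each end wall has a window 28 wide, 10 to 26.5 above the rim
- cover_end_a (a point): on the cover: middle of the rim at its +x end, (60, 0, 0) in the cover's frame
- cover_end_b (a point): on the cover: middle of the rim at its -x end, (-60, 0, 0) in the cover's frame
- fitting: two-lamp bar light, fixed on the bench: plywood board 236 (x) x 84 (y) x 12 with a grey back plate 226 x 70 x 6 on it. Origin: underside of the board's centre, z up, x along it, roughly to the robot's left. White lampholders (40 wide) with upright LED lamps (bulb 60 wide, tops 150 above the bench) stand at x = +-100: the 140 between the bulbs admits only an upright gripper
- seat (a point): centre of the back plate's upper face, 18 above the bench, axes as the fitting's. The cover is home with its origin here, rim on the plate, its x along or against this x. Two round-topped ribs, 7 high, 76 long, outer faces at y = +-25.5, enter the cover with 1.5 play a side; a terminal strip 16 high lies between them
- hook_a (a joint): snap hook at the fitting's +x end: black spring arm 22 wide, top 27 above the plate at x = 52 to 54, ramp down to the outward barb tip at x = 60, 14 above the plate. Value: inward bend (rad): 0 at rest, about 0.1 while the cover's end wall slides over the barb, 0 again once clicked into the window. A click needs 4 to 8 N down on that end; once clicked, the rim there cannot rise over 2.5
- hook_b (a joint): the same hook at the fitting's -x end, mirrored; both together need 8 to 16 N. Force then drops, and rises again as the rim meets the plate
- lamp_a: LED lamp at the fitting's +x end, white bulb; it stands upright over (100, 0) in the fitting's frame (origin beside its axis). Do not bump
- lamp_b: LED lamp at the fitting's -x end, upright over (-100, 0) in the fitting's frame (origin beside its axis)
- solder_spool: bystander: spool of solder with black flanges, 57 x 63 x 38 high, at the front left. Origin under its centre
- black_tape: bystander: roll of black tape, 64 in diameter, 19 high, at the left. Origin under its centre
- carton_blue: bystander in the right back corner: blue lamp carton 62 x 62 x 112 high. Origin under its centre
- carton_red: bystander at the back: red lamp carton 50 x 66 x 90 high. Origin under its centre
- aerosol: bystander in the right back corner: red aerosol can, 59 in diameter, 198 high. Origin under its centre
- carton_white: bystander at the back: white and grey lamp carton 52 x 52 x 62 high. Origin under its centre
- carton_purple: bystander at the back: white and purple lamp carton 50 x 50 x 62 high. Origin under its centre
- mug: bystander: white spotted mug, 82 x 114 x 91 high, at the front left. Origin under its centre
- marker: bystander: black marker pen, 139 x 18 x 18, lying at the right. Origin under its centre. Between it and the solder spool the front half of the bench, x = 0.38 to 0.52, y = -0.12 to 0.10 m, holds nothing but the cover. Beyond the table stand tall blue bins at the right (y < -0.38, x > 0.42 m) and lockers at the left (y > 0.42, x > 0.37 m): swing the arm in clear of them

How it is judged (in metres and radians):
On the way:
1. the cover lies flat on the bench, open side down, let go (angle between cover's own z axis and vertical below 0.1 rad and height (world z) of cover below 0.012 m and contact force between the fingers and cover below 0.1 N and linear speed of cover below 0.05 m/s), for 0.2 s.
At the end, for the whole second after the job is handed in: The cover is home on the fitting: both ends of its rim within 4 mm of the back plate, right way up, its centre within 4 mm of the seat, square to within 3 degrees, both hooks sprung back into the windows (under 0.05 rad), at rest (z of each of cover_end_a, cover_end_b in the frame of seat below 0.004 m and horizontal distance between cover and seat below 0.004 m and angle between the x axis of cover and the x axis of seat, either way round below 0.05 rad and angle between cover's own z axis and vertical below 0.06 rad and value of joint each of hook_a, hook_b below 0.05 rad and linear speed of cover below 0.02 m/s); the robot touches nothing.
It fails at once if a lamp is bumped (over 5 N) (contact force between anything else and lamp_a above 5 N or contact force between anything else and lamp_b above 5 N).
It fails at once if the cover is dropped or thrown onto the hooks (over 0.5 m/s while within 40 mm of home) (distance between cover and seat below 0.04 m and linear speed of cover above 0.5 m/s).
It fails at once if the cover is toppled, dropped or flung (turning faster than 8 rad/s or moving faster than 1.2 m/s) (angular speed of cover above 8 rad/s or linear speed of cover above 1.2 m/s).
It fails at once if the cover is forced onto the light with more than 70 N (contact force between cover and fitting above 70 N).
It fails at once if another thing on the bench is shifted by more than 30 mm (distance of any of solder_spool, black_tape, carton_blue, carton_red, aerosol, carton_white, carton_purple, mug, marker from where it was at the start of the episode above 0.03 m).
It also fails if it takes over 58 s, if anything falls off the work surface, if the arm or the gripper's body presses on something with over 40 N, if the wrist force passes 120 N, or if a joint passes its speed limit or range.

### The arm

A 6-joint arm with a two-finger parallel gripper is mounted at the origin on a cart in front of the work surface, level with it; the furniture and walls round the work are solid. World frame = base frame: x ahead of the robot, y to its left, z up, the work surface at z = 0. Lengths are in mm, angles in degrees, forces in N, time in s.
With the tool pointing down it reaches from about 350 to 1000 mm from the base axis. Payload 7.1 kg.
Tool frame: the origin (TCP) lies midway between the tips of the shut fingers; the grasp point (between the pads) lies 19 mm behind it (grasp_offset is the distance from the TCP to the grasp point, in mm); z points along the fingers, y is the line along which they close (so a half turn about z gives the same grasp; the last joint's range is limited). The gripper opens to 85 mm and grips with 20 to 120 N. Pads are 22 mm wide; open, the fingers measure 114 mm over their backs; the gripper's body (76 mm by 85 mm) begins 54 mm behind the grasp point. The pads swing forward as they close: fully open they stand 13 mm farther back than shut.
Start: joints at [70.073, 24.242, 93.386, -0, 62.372, -1.089], TCP at [201.785, 591.513, 231.319] pointing down, gripper open.
Joint ranges: [-172.04, 172.04], [-51.8, 120.97], [4.93, 147.93], [-75.15, 255.16], [6.16, 154.13], [-145.62, 145.62]. Speed limits (degrees/s): [136.94, 136.94, 172.46, 180, 180, 180].

### API

Orientations are given as [roll, pitch, yaw] about the fixed x, y, z axes, in that order (R = Rz(yaw) Ry(pitch) Rx(roll)).
In Python, from rig import * gives the robot as it stands.
- The arm moves only by the tool arm_command, never from a script. Its argument "plan" is one flat list of numbers, 7 for each row, row after row: the shift along the tool's x, y, z in m, then the turn, a rotation vector about the tool's x, y, z in degrees, then the gripper's target within -1 to 1 (fully open at 1, half-way at 0, shut at -1). In form: [tx, ty, tz, ax, ay, az, gripper, tx, ty, tz, ax, ay, az, gripper, ...]. A call has exactly 8 rows; each row shifts and turns the commanded pose from where the row before left it, along the tool's axes as they then stand; what a row does not reach is not made up. A row lasts 1/12 s, in which the tool goes at most 41.7 mm and 7.16 degrees, less where a joint would pass 70% of its speed; a pose out of reach is approached as far as the arm can. A call is refused whole if a number of a shift passes 0.0417 or a number of a turn 7.16, either way. A call with a gripper value outside its range is refused whole. The fingers move at their own pace and stop on an object; "grip_force" is the grip in N (left out, the last holds). Time passes only in rows, so rows that do not move let the fingers close, or fill a call up. It gives the time, the measured TCP pose, the force, the opening and the grip force at its end, in the units of the state.
- get_obs(): the state, without advancing time (a new reading comes with each control period).
- camera(name): name is "scene" or "top" or "wrist"; returns a dict with "img" (384x512x3 uint8, red, green, blue), "fx", "fy", "cx", "cy" (pixels), "pose" (4x4, takes a point from camera to world coordinates). Camera axes: x right, y up, looking along -z (the intrinsics and any distortion apply to the point x, -y, -z); pixel columns grow to the right and rows downward; lengths in mm; the calibration is good to about 2 mm. A picture is of the moment at which its call begins. There is no depth.
- hand_in(): hands the job in; it is judged then, once.
The state is a dict: "time": time; "q": joint angles; "dq": joint speeds; "effort": joint torques, N m; "ee_pos": TCP position; "ee_rot": TCP orientation; "wrist_force": force on the tool from outside, world axes, zero at the start; "moment": the same for the moment, N m; "gripper_width": finger opening in mm; "finger_force": force on a finger pad.
Only numpy, scipy, OpenCV 4.12 (cv2) and the standard library are available. Lean on these libraries where they do the work, as an engineer would, in place of code of your own. Each camera call takes 0.05 s, during which the arm holds its last target. There are 200 camera calls.

## Working session

There is one attempt and no reset: what is moved stays moved. The work goes in short steps, Python scripts to look and compute and a tool call to move; the robot and the scene stay as the last step left them, time stands still between calls to the robot, and variables do not carry over. Pictures are saved under pics/ and viewed, at most 10 in all, crops included, and the job is handed in when it is done.

Besides the shell and the picture viewer there is one more tool, called as name(argument=value, ...), one argument or row to a line, values as JSON. arm_command: Moves the arm, as the interface text tells. Its arguments: {"type":"object","properties":{"plan":{"type":"array"},"grip_force":{"type":"number"}},"required":["plan"]}

```bash
ls; mkdir -p pics
python3 - <<'E'
from rig import *
import cv2,numpy as np
o=get_obs();print(o)
ims=[]
for n in("scene","top"):
    c=camera(n);cv2.imwrite(f"pics/{n}0.png",c["img"][:,:,::-1]);print(n,c["fx"],c["fy"],c["cx"],c["cy"],c.keys());print(np.round(c["pose"],3).tolist())
E
```

```text
pics
{'time': 0.0, 'q': array([ 7.00732369e+01,  2.42841388e+01,  9.34318470e+01, -1.07671352e-03,
        6.23713929e+01, -1.08711581e+00]), 'dq': array([-0.12023673, -0.02563601,  0.00654088,  0.07303601,  0.01248496,
       -0.07030922]), 'effort': array([-1.61194661e-03, -5.57398689e+01, -2.81749535e+01, -9.76808087e-05,
        7.29506239e-03, -8.27217463e-06]), 'ee_pos': array([201.60485131, 591.01671192, 230.54602764]), 'ee_rot': array([-1.79912619e+02, -7.04798685e-04,  1.61160852e+02]), 'wrist_force': array([0.16193583, 0.60929579, 0.26563434]), 'moment': array([ 0.03021565,  0.00346006, -0.05893621]), 'finger_force': 0.0, 'gripper_width': 85.38525059180459}
scene 403.2986545317854 403.2986545317854 258.50197342588837 186.46065657523548 dict_keys(['img', 'fx', 'fy', 'cx', 'cy', 'pose'])
[[0.725, 0.517, -0.455, 11.254], [-0.689, 0.54, -0.483, -580.782], [-0.004, 0.664, 0.748, 989.112], [0.0, 0.0, 0.0, 1.0]]
top 379.9414465945768 379.9414465945768 257.6978593307588 194.2608043940881 dict_keys(['img', 'fx', 'fy', 'cx', 'cy', 'pose'])
[[0.107, 0.968, -0.229, 324.899], [-0.994, 0.104, -0.021, -10.029], [0.003, 0.23, 0.973, 1033.79], [0.0, 0.0, 0.0, 1.0]]
```

View pics/scene0.png

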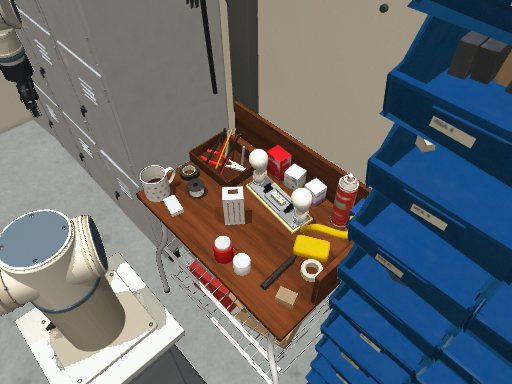

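View pics/top0.png

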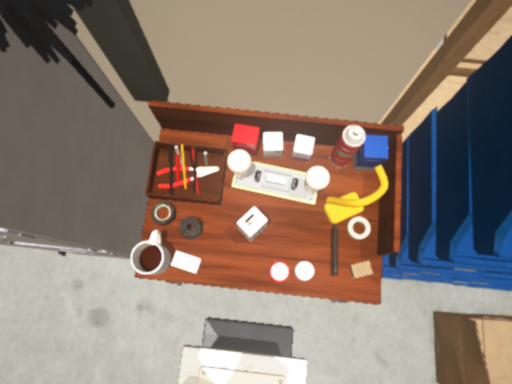

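The scene view shows the cover standing at about (233,205) and the fitting with its lamps at (259,160) and (302,198). In the top view the cover is near (252,222) and the fitting near (277,182). Next I'll zoom in on both.

```bash
cat > h.py <<'E'
from rig import *
import cv2,numpy as np
from scipy.spatial.transform import Rotation as R
def ray(c,u,v):
    d=np.array([(u-c["cx"])/c["fx"],-(v-c["cy"])/c["fy"],-1.]);P=np.array(c["pose"])
    return P[:3,3],P[:3,:3]@d
def onz(c,u,v,z):
    o,d=ray(c,u,v);return o+d*(z-o[2])/d[2]
def proj(c,p):
    P=np.array(c["pose"]);q=P[:3,:3].T@(np.asarray(p,float)-P[:3,3])
    return np.array([c["cx"]-c["fx"]*q[0]/q[2],c["cy"]+c["fy"]*q[1]/q[2]])
E
python3 - <<'E'
from h import *
t=camera("top")["img"];s=camera("scene")["img"]
a=cv2.resize(t[140:250,210:340],None,fx=5,fy=5,interpolation=cv2.INTER_CUBIC)
b=cv2.resize(s[140:240,210:340],None,fx=5,fy=5,interpolation=cv2.INTER_CUBIC)
cv2.imwrite("pics/tz.png",a[:,:,::-1]);cv2.imwrite("pics/sz.png",b[:,:,::-1])
E
```

```text
(no output)
```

View pics/tz.png

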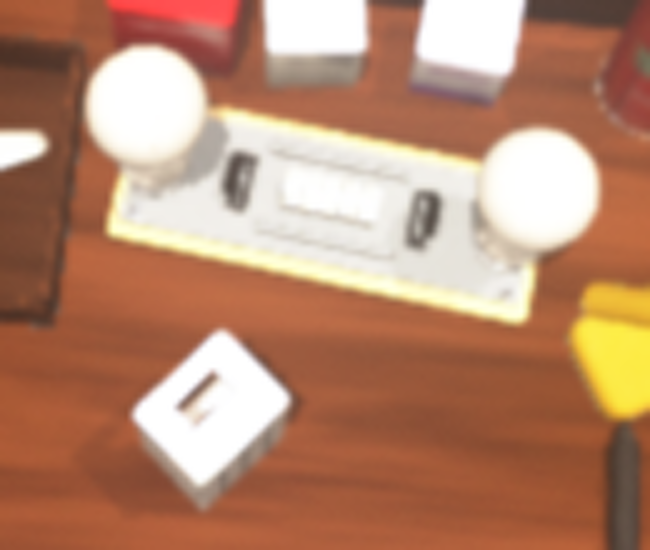

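View pics/sz.png

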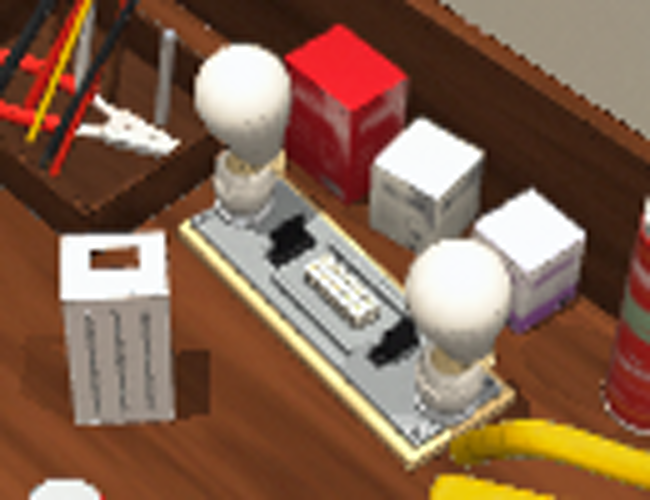

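The top view shows the cover's end-face corners and the board's front corners clearly; the closed top (ribbed) faces the lower right.

Run:
```python
from h import *
c=camera("top");s=camera("scene")
g=lambda u,v:(210+(u+.5)/5-.5,140+(v+.5)/5-.5)
C=np.array([onz(c,*g(*p),120)[:2] for p in[(222,330),(293,402),(202,487),(133,412)]]);print("cover",C.round(1),C.mean(0).round(1),np.linalg.norm(np.roll(C,-1,0)-C,axis=1).round(1))
r=cv2.minAreaRect(C.astype(np.float32));print(r)
zd=(C[1]+C[2]-C[0]-C[3]);print("z dir yaw",np.degrees(np.arctan2(zd[1],zd[0])))
yd=(C[2]+C[3]-C[0]-C[1]);print("y dir yaw",np.degrees(np.arctan2(yd[1],yd[0])))
B=np.array([onz(c,*g(*p),12)[:2] for p in[(107,237),(525,323),(216,108)]]);d=B[0]-B[1];print("board",B.round(1),np.linalg.norm(d),np.degrees(np.arctan2(d[1],d[0])))
u=d/np.linalg.norm(d);n=np.array([u[1],-u[0]]);n*=np.sign(n[0]);print("centre front-edge",B[:2].mean(0)+42*n)
# yellow board mask rect / black hooks
im=c["img"].astype(int);m=((im.max(2)<75)).astype(np.uint8);m[:170]=0;m[192:]=0;m[:,:250]=0;m[:,300:]=0
k,l,st,ce=cv2.connectedComponentsWithStats(m)
H=[onz(c,*ce[i],45)[:2] for i in range(1,k) if st[i,4]>15];print("hooks",[h.round(1) for h in H],st[1:,4])
for nme,(x,y) in{"l":(147,105),"r":(540,188)}.items():print(nme,onz(c,*g(x,y),120).round(1))
# scene cross-check cover top and hooks
h=lambda u,v:(210+(u+.5)/5-.5,140+(v+.5)/5-.5)
print("scene cover",[onz(s,*h(*p),120)[:2].round(1).tolist() for p in[(60,235),(163,232),(170,295),(62,300)]])
print("scene board front",[onz(s,*h(*p),12)[:2].round(1).tolist() for p in[(180,228),(410,460),(515,393)]])
```

```text
cover [[510.5  16.1]
 [478.7 -22.1]
 [432.8  17.3]
 [465.5  54.7]] [471.9  16.5] [49.7 60.5 49.6 59.3]
((471.96563720703125, 16.465002059936523), (49.73961639404297, 60.478450775146484), 49.33167266845703)
z dir yaw -130.45694435333607
y dir yaw 139.3810302843695
board [[ 578.    88.4]
 [ 554.2 -145.9]
 [ 659.2   36.5]] 235.5188374373661 84.21104116888208
centre front-edge [607.88091179 -32.98083522]
hooks [] []
l [621.7  66.4 120. ]
r [ 599.6 -134.   120. ]
scene cover [[462.5, 54.0], [506.9, 14.7], [478.1, -23.2], [431.9, 15.9]]
scene board front [[578.8, 83.7], [553.4, -145.6], [635.2, -155.5]]
```

The two views agree. The cover is at about (472,16) with its z axis at yaw −130.4°. The seat is at about (608,−34) with yaw about 84.1°. I'll write a helper that converts a target pose into constant rows.

```bash
cat >> h.py <<'E'
def pose(p,y_yaw,tilt=0):
    """tool with y along y_yaw (deg), pointing down, turned by tilt about tool y"""
    a=np.radians(y_yaw);y=np.array([np.cos(a),np.sin(a),0]);z=np.array([0,0,-1.]);x=np.cross(y,z)
    T=np.eye(4);T[:3,:3]=np.c_[x,y,z]@R.from_euler('y',tilt,degrees=True).as_matrix();T[:3,3]=p;return T
def cur(o=None):
    o=o or get_obs();T=np.eye(4);T[:3,:3]=R.from_euler('xyz',o["ee_rot"],degrees=True).as_matrix();T[:3,3]=o["ee_pos"];return T
def rows(A,B,n,arc=True):
    """total move A->B as n equal rows (screw)"""
    from scipy.linalg import logm,expm
    D=np.linalg.inv(A)@B
    E=expm(np.real(logm(D))/n);w=R.from_matrix(E[:3,:3]).as_rotvec(degrees=True)
    print(n,"rows:",(E[:3,3]/1000).round(4).tolist(),w.round(2).tolist())
    return E
E
python3 - <<'E'
from h import *
A=cur();B=pose([390,-150,230],-40.6);C=pose([422,-43,104],-40.6,65)
for T0,T1,n in((A,B,24),(B,C,16)):
    E=rows(T0,T1,n);T=T0.copy();P=[]
    for i in range(n):
        T=T@E
        if i%4==3:P.append(T[:3,3].round().tolist())
    print(P)
c=camera("top")
for p in((280,271),(305,270),(335,250),(191,227),(186,262)):print(p,onz(c,*p,40).round())
print(R.from_matrix(B[:3,:3]).as_euler('xyz',degrees=True),R.from_matrix(C[:3,:3]).as_euler('xyz',degrees=True))
E
```

```text
24 rows: [-0.0375, -0.0022, 0.0] [-0.0, 0.0, 4.66]
[[332.0, 518.0, 231.0], [433.0, 408.0, 231.0], [492.0, 271.0, 231.0], [505.0, 122.0, 230.0], [470.0, -24.0, 230.0], [390.0, -150.0, 230.0]]
16 rows: [0.0016, -0.0028, 0.0106] [0.0, 4.06, -0.0]
[[388.0, -134.0, 189.0], [394.0, -110.0, 152.0], [406.0, -79.0, 123.0], [422.0, -43.0, 104.0]]
(280, 271) [364. -67.  40.]
(305, 270) [ 373. -130.   40.]
(335, 250) [ 432. -204.   40.]
(191, 227) [452. 177.  40.]
(186, 262) [361. 177.  40.]
[180.    0.   49.4] [-180.   -65.    49.4]
```

Run:
```python
from h import *
A=cur();A0=A.copy();M=np.eye(4);M[1,3]=-170;A=A@M;B=pose([400,-120,230],-40.6)
E=rows(A,B,19);T=A.copy()
for i in range(19):
    T=T@E
    if i%3==0:print(T[:3,3].round())
```

```text
19 rows: [-0.0373, 0.0042, 0.0001] [-0.0, 0.0, 5.88]
[184. 422. 231.]
[286. 377. 231.]
[370. 302. 231.]
[427. 205. 231.]
[452.  96. 230.]
[443. -16. 230.]
[ 400. -120.  230.]
```

arm_command(
  plan=[0,-0.034,0,0,0,0,1,0,-0.034,0,0,0,0,1,0,-0.034,0,0,0,0,1,0,-0.034,0,0,0,0,1,0,-0.034,0,0,0,0,1,-0.0373,0.0042,0,0,0,5.88,1,-0.0373,0.0042,0,0,0,5.88,1,-0.0373,0.0042,0,0,0,5.88,1],
  grip_force=30,
)

```text
time: 1.02
ee_pos: [254.3, 395.4, 232.0]
ee_rot: [179.9, -0.0, 143.4]
wrist_force: [0.4, 0.7, -0.1]
gripper_width: 85.0
finger_force: 0.0
```

arm_command(
  plan=[-0.0373,0.0042,0,0,0,5.88,1,-0.0373,0.0042,0,0,0,5.88,1,-0.0373,0.0042,0,0,0,5.88,1,-0.0373,0.0042,0,0,0,5.88,1,-0.0373,0.0042,0,0,0,5.88,1,-0.0373,0.0042,0,0,0,5.88,1,-0.0373,0.0042,0,0,0,5.88,1,-0.0373,0.0042,0,0,0,5.88,1],
)

```text
time: 1.68
ee_pos: [440.0, 168.1, 231.6]
ee_rot: [179.9, -0.0, 96.2]
wrist_force: [0.6, -0.2, -0.2]
gripper_width: 85.3
finger_force: 0.0
```

arm_command(
  plan=[-0.0373,0.0042,0,0,0,5.88,1,-0.0373,0.0042,0,0,0,5.88,1,-0.0373,0.0042,0,0,0,5.88,1,-0.0373,0.0042,0,0,0,5.88,1,-0.0373,0.0042,0,0,0,5.88,1,-0.0373,0.0042,0,0,0,5.88,1,-0.0373,0.0042,0,0,0,5.88,1,-0.0373,0.0042,0,0,0,5.88,1],
)

```text
time: 2.35
ee_pos: [399.5, -121.7, 231.6]
ee_rot: [179.9, -0.0, 49.2]
wrist_force: [1.0, -0.3, 0.6]
gripper_width: 85.2
finger_force: 0.0
```

Run:
```python
from h import *
o=get_obs();print(o["q"].round(1),o["ee_pos"].round(1),o["ee_rot"].round(1),o["time"])
rows(cur(),pose([422,-43,104],-40.6,65),16)
```

```text
[-18.6   6.3 118.3  -0.   55.3  22.3] [ 399.5 -121.7  231.6] [179.9  -0.   49.2] 2.35
16 rows: [-0.0, -0.0021, 0.0097] [0.01, 4.06, -0.01]
```

arm_command(
  plan=[0,-0.0021,0.0097,0,4.06,0,1,0,-0.0021,0.0097,0,4.06,0,1,0,-0.0021,0.0097,0,4.06,0,1,0,-0.0021,0.0097,0,4.06,0,1,0,-0.0021,0.0097,0,4.06,0,1,0,-0.0021,0.0097,0,4.06,0,1,0,-0.0021,0.0097,0,4.06,0,1,0,-0.0021,0.0097,0,4.06,0,1],
)

```text
time: 3.02
ee_pos: [399.6, -95.1, 157.3]
ee_rot: [179.8, -32.7, 49.5]
wrist_force: [-0.6, 0.7, -0.6]
gripper_width: 85.4
finger_force: 0.0
```

Run:
```python
from h import *
o=get_obs();print(o["q"].round(1),o["ee_pos"].round(1),o["ee_rot"].round(1),o["time"])
q=np.radians(o["q"])
# orientation model test + fit lengths
D=[([70.073,24.242,93.386,0,62.372,-1.089],[201.785,591.513,231.319]),([-18.6,6.3,118.3,0,55.3,22.3],[399.5,-121.7,231.6]),(o["q"],o["ee_pos"])]
for s in(1,-1):
    def fk(q,L):
        a1,d1,a2,a3,L3,d6=L
        f=lambda ax,d:R.from_euler(ax,d,degrees=True)
        r1=f('z',q[0]);r2=r1*f('y',q[1]);r3=r2*f('y',q[2]);r5=r3*f('z',s*q[3])*f('y',q[4])
        return r1.apply([a1,0,d1])+r2.apply([0,0,a2])+r3.apply([a3,0,L3])+r5.apply([0,0,d6]),r5*f('z',q[5]+90)
    from scipy.optimize import least_squares
    S=least_squares(lambda L:np.r_[np.concatenate([fk(q,L)[0]-p for q,p in D]),(L-[0,300,500,0,450,300])*1e-3],[0,300,500,0,450,300])
    print(s,S.x.round(1),S.cost.round(2));print((fk(o["q"],S.x)[1].as_matrix()-cur()[:3,:3]).round(2).tolist())
```

```text
[-38.5  15.9 129.6  49.6  45.1 -37.1] [399.6 -95.1 157.3] [179.8 -32.7  49.5] 3.0167
1 [ -7.9 332.9 563.9  73.1 491.2 323. ] 143.83
[[0.0, 0.0, -0.0], [0.0, -0.0, 0.0], [-0.0, -0.0, -0.0]]
-1 [ 233.1 -257.3  530.1  209.8  303.6 -321.2] 319.61
[[-1.19, -0.06, -0.67], [0.11, 1.14, -0.84], [-0.69, -0.52, -0.0]]
```

```bash
cat >> h.py <<'E'
from scipy.optimize import least_squares
D=[([70.073,24.242,93.386,0,62.372,-1.089],[201.785,591.513,231.319]),([-18.6,6.3,118.3,0,55.3,22.3],[399.5,-121.7,231.6]),([-38.5,15.9,129.6,49.6,45.1,-37.1],[399.6,-95.1,157.3])]
def fk(q,L):
    a1,d1,a2,a3,L3,d6,b,e=L
    f=lambda ax,d:R.from_euler(ax,d,degrees=True)
    r1=f('z',q[0]);r2=r1*f('y',q[1]);r3=r2*f('y',q[2]);r4=r3*f('z',q[3]);r5=r4*f('y',q[4])
    return r1.apply([a1,b,d1])+r2.apply([0,0,a2])+r3.apply([a3,0,L3])+r5.apply([e,0,d6]),r5*f('z',q[5]+90)
L0=np.array([0,330,560,0,480,320,0,0.])
def fit(D=D):
    S=least_squares(lambda L:np.r_[np.concatenate([fk(q,L)[0]-p for q,p in D]),(L-L0)*3e-3],L0);return S
def ik(T,q0,L):
    def r(q):
        p,o=fk(q,L);return np.r_[(p-T[:3,3])/5,(o.inv()*R.from_matrix(T[:3,:3])).as_rotvec(degrees=True)]
    S=least_squares(r,q0);return S.x,S.cost
E
python3 - <<'E'
from h import *
S=fit();print(S.x.round(1),S.cost.round(2))
q=D[2][0]
for t,p in((45,(405,-80,135)),(55,(415,-60,115)),(65,(422,-43,104)),(65,(480,27,62))):
    q,c=ik(pose(p,-40.6,t),q,S.x);print(t,q.round(1),c.round(2))
for t,p in((35,(480,27,85)),(0,(470,16,80)),(-25,(465,8,30))):
    q,c=ik(pose(p,-40.6,t),q,S.x);print(t,q.round(1),c.round(2))
E
```

```text
[  4.9 307.9 562.3  77.9 487.7 294.1  12.    6.9] 0.04
45 [-44.   25.  131.8  65.8  50.7 -59.4] 0.0
55 [-45.8  34.5 132.6  76.2  57.1 -74.7] 0.0
65 [-47.1  43.8 132.3  81.7  65.5 -85.7] 0.0
65 [-32.2  50.4 130.5  98.8  65.1 -91. ] 0.0
35 [-17.9  28.2 129.2  78.3  32.7 -49.1] 0.0
0 [  0.5  26.  117.7   0.   36.3  41.1] 0.0
-25 [  9.5  39.1 107.7 -19.4  54.5  64.4] 0.0
```

arm_command(
  plan=[0,-0.0021,0.0097,0,4.06,0,1,0,-0.0021,0.0097,0,4.06,0,1,0,-0.0021,0.0097,0,4.06,0,1,0,-0.0021,0.0097,0,4.06,0,1,0,-0.0021,0.0097,0,4.06,0,1,0,-0.0021,0.0097,0,4.06,0,1,0,-0.0021,0.0097,0,4.06,0,1,0,-0.0021,0.0097,0,4.06,0,1],
)

```text
time: 3.68
ee_pos: [423.2, -41.9, 104.3]
ee_rot: [179.8, -65.1, 49.6]
wrist_force: [0.8, 0.1, -1.3]
gripper_width: 85.3
finger_force: 0.0
```

Run:
```python
from h import *
o=get_obs();print(o["q"].round(1),o["ee_pos"].round(1),o["ee_rot"].round(1),o["time"])
E=rows(cur(),pose([480.4,26.7,62],-40.6,65),8)
c=camera("wrist");cv2.imwrite("pics/w1.png",c["img"][:,:,::-1])
for x in(60,-60):
  for y in(30,-30):
    a=np.radians(139.4);p=np.array([471.9,16.5,60+x])+24*np.array([-.648,-.761,0])+y*np.array([np.cos(a),np.sin(a),0]);print(x,y,proj(c,p).round(1))
```

```text
[-47.4  43.6 131.9  81.2  65.7 -85.2] [423.2 -41.9 104.3] [179.8 -65.1  49.6] 3.6833
8 rows: [-0.0001, -0.0002, 0.0124] [0.01, -0.01, 0.01]
60 30 [209.9 164.4]
60 -30 [306.8 164.4]
-60 30 [224. 276.]
-60 -30 [292.1 276. ]
```

View pics/w1.png

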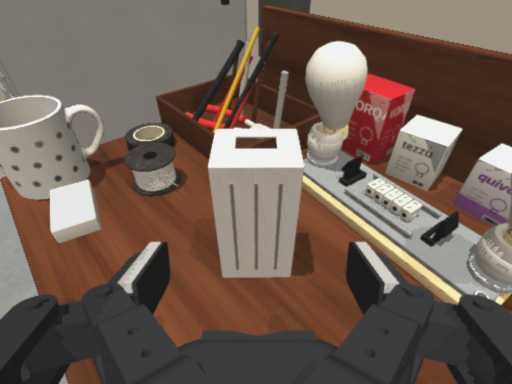

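The wrist view shows the cover's closed top centred between the fingers (columns 212–303, with the finger midpoint near 257), which matches the estimate. I'll advance and close.

arm_command(
  plan=[0,0,0.0124,0,0,0,1,0,0,0.0124,0,0,0,1,0,0,0.0124,0,0,0,1,0,0,0.0124,0,0,0,1,0,0,0.0124,0,0,0,1,0,0,0.0124,0,0,0,1,0,0,0.0124,0,0,0,1,0,0,0.0124,0,0,0,1],
)

```text
time: 4.4
ee_pos: [481.8, 27.0, 62.7]
ee_rot: [179.9, -64.9, 49.6]
wrist_force: [-0.2, -0.3, -0.5]
gripper_width: 85.2
finger_force: 0.0
```

Run:
```python
from h import *
o=get_obs();print(o["q"].round(1),o["ee_pos"].round(1),o["ee_rot"].round(1),o["time"],o["wrist_force"].round(1))
c=camera("wrist");cv2.imwrite("pics/w2.png",c["img"][:,:,::-1])
```

```text
[-32.5  49.9 130.1  98.   64.9 -90. ] [481.8  27.   62.7] [179.9 -64.9  49.6] 4.4 [-0.2 -0.3 -0.5]
```

View pics/w2.png

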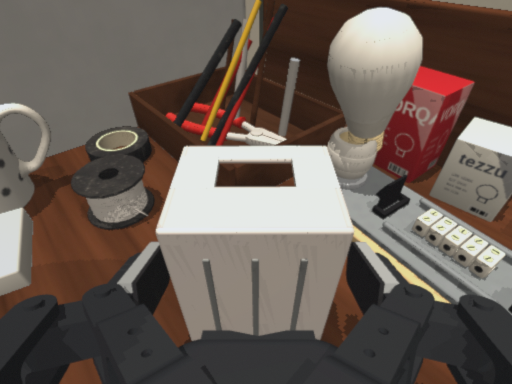

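The cover is straddled and centred, so I'll close.

arm_command(
  plan=[0,0,0,0,0,0,0.7,0,0,0,0,0,0,0.6,0,0,0,0,0,0,0.5,0,0,0,0,0,0,0.45,0,0,0,0,0,0,0.4,0,0,0,0,0,0,0.35,0,0,0,0,0,0,0.2,0,0,0,0,0,0,-1],
  grip_force=40,
)

```text
time: 5.12
ee_pos: [481.1, 26.6, 63.0]
ee_rot: [180.0, -65.0, 49.4]
wrist_force: [-4.3, -3.8, 5.8]
gripper_width: 59.5
finger_force: 42.9
```

arm_command(
  plan=[0,0,0,0,0,0,-1,0,0,0,0,0,0,-1,0,0,0,0,0,0,-1,0,0,0,0,0,0,-1,0,0,0,0,0,0,-1,0,0,0,0,0,0,-1,0,0,0,0,0,0,-1,0,0,0,0,0,0,-1],
)

```text
time: 5.78
ee_pos: [481.1, 26.6, 63.0]
ee_rot: [180.0, -65.0, 49.4]
wrist_force: [-3.4, -3.1, 6.6]
gripper_width: 59.7
finger_force: 42.8
```

Run:
```python
from h import *
A=cur();T=A.copy();T[2,3]+=25;rows(A,T,8)
# rotate -90 about grasp point (19 behind TCP)
G=np.eye(4);G[2,3]=-19
B=T@G@np.vstack([np.c_[R.from_euler('y',-90,degrees=True).as_matrix(),[0,0,0]],[0,0,0,1]])@np.linalg.inv(G)
rows(T,B,24);C=B.copy();C[2,3]-=60;rows(B,C,12);print(T[:3,3],B[:3,3])
```

```text
8 rows: [0.0028, 0.0, -0.0013] [0.0, -0.0, 0.0]
24 rows: [-0.0012, -0.0, -0.0] [0.0, -3.75, 0.0]
12 rows: [0.0021, -0.0, 0.0045] [-0.0, -0.0, -0.0]
[481.09350516  26.63214506  87.98210469] [464.6626401    7.4604972   78.79109866]
```

arm_command(
  plan=[0.0028,0,-0.0013,0,0,0,-1,0.0028,0,-0.0013,0,0,0,-1,0.0028,0,-0.0013,0,0,0,-1,0.0028,0,-0.0013,0,0,0,-1,0.0028,0,-0.0013,0,0,0,-1,0.0028,0,-0.0013,0,0,0,-1,0.0028,0,-0.0013,0,0,0,-1,0.0028,0,-0.0013,0,0,0,-1],
)

```text
time: 6.45
ee_pos: [481.1, 27.0, 87.6]
ee_rot: [180.0, -65.0, 49.5]
wrist_force: [0.1, -0.3, -1.5]
gripper_width: 59.8
finger_force: 43.1
```

arm_command(
  plan=[-0.0012,0,0,0,-3.75,0,-1,-0.0012,0,0,0,-3.75,0,-1,-0.0012,0,0,0,-3.75,0,-1,-0.0012,0,0,0,-3.75,0,-1,-0.0012,0,0,0,-3.75,0,-1,-0.0012,0,0,0,-3.75,0,-1,-0.0012,0,0,0,-3.75,0,-1,-0.0012,0,0,0,-3.75,0,-1],
)

```text
time: 7.12
ee_pos: [477.1, 22.4, 80.3]
ee_rot: [179.9, -34.8, 49.4]
wrist_force: [-0.7, 1.0, -2.7]
gripper_width: 59.8
finger_force: 43.2
```

Run:
```python
from h import *
o=get_obs();print(o["q"].round(1),o["ee_pos"].round(1),o["ee_rot"].round(1),o["time"],o["wrist_force"].round(1),o["gripper_width"])
c=camera("scene");cv2.imwrite("pics/s3.png",cv2.resize(c["img"][140:270,170:340],None,fx=4,fy=4,interpolation=cv2.INTER_CUBIC)[:,:,::-1])
```

```text
[-18.3  28.8 129.3  78.7  32.6 -50.1] [477.1  22.4  80.3] [179.9 -34.8  49.4] 7.1167 [-0.7  1.  -2.7] 59.78476126389958
```

View pics/s3.png

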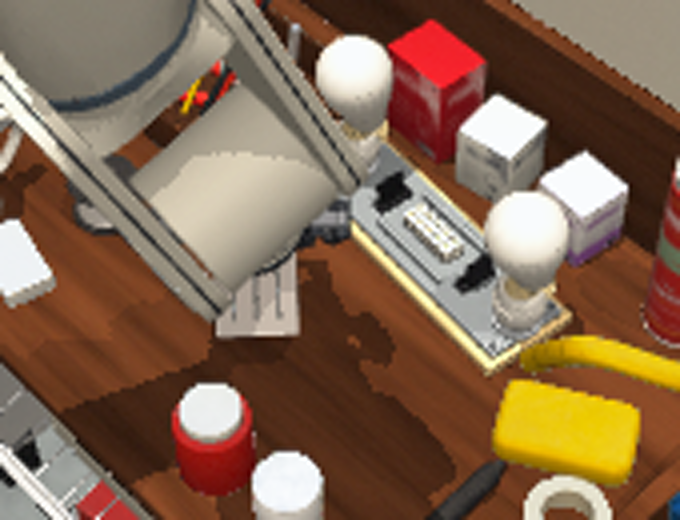

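The cover is held, tilting and clear of everything. I'll go slower through the wrist's near-singular stretch.

arm_command(
  plan=[-0.0008,0,0,0,-2.5,0,-1,-0.0008,0,0,0,-2.5,0,-1,-0.0008,0,0,0,-2.5,0,-1,-0.0008,0,0,0,-2.5,0,-1,-0.0008,0,0,0,-2.5,0,-1,-0.0008,0,0,0,-2.5,0,-1,-0.0008,0,0,0,-2.5,0,-1,-0.0008,0,0,0,-2.5,0,-1],
)

```text
time: 7.83
ee_pos: [472.4, 18.3, 76.7]
ee_rot: [-179.9, -14.8, 49.4]
wrist_force: [-0.7, 0.1, -1.5]
gripper_width: 59.6
finger_force: 43.3
```

arm_command(
  plan=[-0.0008,0,0,0,-2.5,0,-1,-0.0008,0,0,0,-2.5,0,-1,-0.0008,0,0,0,-2.5,0,-1,-0.0008,0,0,0,-2.5,0,-1,-0.0008,0,0,0,-2.5,0,-1,-0.0008,0,0,0,-2.5,0,-1,-0.0008,0,0,0,-2.5,0,-1,-0.0008,0,0,0,-2.5,0,-1],
)

```text
time: 8.5
ee_pos: [468.0, 13.1, 76.0]
ee_rot: [-179.8, 5.3, 49.5]
wrist_force: [0.0, -0.2, -1.1]
gripper_width: 59.3
finger_force: 43.3
```

arm_command(
  plan=[-0.0008,0,0,0,-2.5,0,-1,-0.0008,0,0,0,-2.5,0,-1,-0.0008,0,0,0,-2.5,0,-1,-0.0008,0,0,0,-2.5,0,-1,-0.0008,0,0,0,-2.5,0,-1,-0.0008,0,0,0,-2.5,0,-1,-0.0008,0,0,0,-2.5,0,-1,-0.0008,0,0,0,-2.5,0,-1],
)

```text
time: 9.17
ee_pos: [463.9, 8.4, 77.6]
ee_rot: [-179.8, 25.3, 49.5]
wrist_force: [0.5, -0.5, -1.8]
gripper_width: 59.4
finger_force: 43.3
```

Run:
```python
from h import *
o=get_obs();print(o["q"].round(1),o["ee_pos"].round(1),o["ee_rot"].round(1),o["time"],o["wrist_force"].round(1),o["gripper_width"])
A=cur();print(np.degrees(np.arctan2(A[1,1],A[0,1])),"tilt",np.degrees(np.arcsin(A[2,0])), "grasp",(A@[0,0,-19,1]).round(1))
c=camera("wrist");cv2.imwrite("pics/w4.png",c["img"][:,:,::-1])
```

```text
[  9.7  34.3 107.2 -18.2  59.8  62.4] [463.9   8.4  77.6] [-179.8   25.3   49.5] 9.1667 [ 0.5 -0.5 -1.8] 59.39184566715852
-40.578873579396436 tilt -25.272718048777154 grasp [469.2  14.6  94.8   1. ]
```

View pics/w4.png

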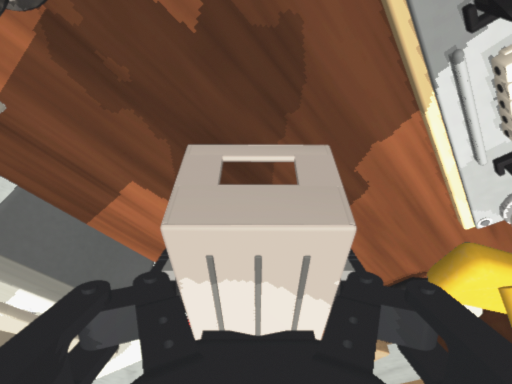

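The cover is rotated flat, closed top up and window end forward, with no visible slip. I'll lower it.

arm_command(
  plan=[0.0031,0,0.0065,0,0,0,-1,0.0031,0,0.0065,0,0,0,-1,0.0031,0,0.0065,0,0,0,-1,0.0031,0,0.0065,0,0,0,-1,0.0031,0,0.0065,0,0,0,-1,0.0031,0,0.0065,0,0,0,-1,0.0031,0,0.0065,0,0,0,-1,0.0031,0,0.0065,0,0,0,-1],
)

```text
time: 9.88
ee_pos: [465.6, 9.0, 19.4]
ee_rot: [-180.0, 25.0, 49.4]
wrist_force: [0.5, 0.2, -1.4]
gripper_width: 59.3
finger_force: 43.3
```

arm_command(
  plan=[0.0006,0,0.0013,0,0,0,-1,0.0006,0,0.0013,0,0,0,-1,0.0006,0,0.0013,0,0,0,-1,0,0,0,0,0,0,-1,0,0,0,0,0,0,-1,0,0,0,0,0,0,-1,0,0,0,0,0,0,-1,0,0,0,0,0,0,-1],
)

```text
time: 10.55
ee_pos: [465.8, 9.0, 16.1]
ee_rot: [180.0, 25.0, 49.4]
wrist_force: [0.1, -0.3, -1.2]
gripper_width: 59.6
finger_force: 43.3
```

arm_command(
  plan=[0.0004,0,0.0009,0,0,0,-1,0.0004,0,0.0009,0,0,0,-1,0.0004,0,0.0009,0,0,0,-1,0,0,0,0,0,0,-1,0,0,0,0,0,0,-1,0,0,0,0,0,0,-1,0,0,0,0,0,0,-1,0,0,0,0,0,0,-1],
)

```text
time: 11.22
ee_pos: [465.7, 8.9, 13.0]
ee_rot: [180.0, 25.0, 49.4]
wrist_force: [-0.1, 0.2, -1.2]
gripper_width: 59.5
finger_force: 43.3
```

arm_command(
  plan=[0.0004,0,0.0009,0,0,0,-1,0.0004,0,0.0009,0,0,0,-1,0,0,0,0,0,0,-1,0,0,0,0,0,0,-1,0,0,0,0,0,0,-1,0,0,0,0,0,0,-1,0,0,0,0,0,0,-1,0,0,0,0,0,0,-1],
)

```text
time: 11.88
ee_pos: [465.6, 8.9, 11.0]
ee_rot: [180.0, 25.0, 49.4]
wrist_force: [0.6, 0.2, -1.2]
gripper_width: 59.7
finger_force: 43.3
```

arm_command(
  plan=[0.0004,0,0.0009,0,0,0,-1,0.0004,0,0.0009,0,0,0,-1,0,0,0,0,0,0,-1,0,0,0,0,0,0,-1,0,0,0,0,0,0,-1,0,0,0,0,0,0,-1,0,0,0,0,0,0,-1,0,0,0,0,0,0,-1],
)

```text
time: 12.55
ee_pos: [465.7, 8.9, 9.0]
ee_rot: [180.0, 25.0, 49.4]
wrist_force: [0.8, 0.9, 0.3]
gripper_width: 59.7
finger_force: 43.3
```

Run:
```python
from h import *
o=get_obs();print(o["wrist_force"],o["moment"],o["ee_pos"])
```

```text
[0.78919989 0.86123373 0.28448987] [ 0.1934397  -0.14217759 -0.06139137] [465.6678999    8.91634614   9.03466195]
```

arm_command(
  plan=[0.0003,0,0.0006,0,0,0,-1,0,0,0,0,0,0,-1,0,0,0,0,0,0,-1,0,0,0,0,0,0,-1,0,0,0,0,0,0,-1,0,0,0,0,0,0,-1,0,0,0,0,0,0,-1,0,0,0,0,0,0,-1],
)

```text
time: 13.22
ee_pos: [465.7, 8.9, 9.0]
ee_rot: [180.0, 25.1, 49.4]
wrist_force: [-0.0, 0.3, 6.7]
gripper_width: 59.8
finger_force: 44.1
```

The cover is on the bench, so I'll release, back off along the tool axis and bring the tool upright above it.

arm_command(
  plan=[0,0,0,0,0,0,0.45,0,0,0,0,0,0,0.55,0,0,0,0,0,0,0.7,0,0,0,0,0,0,1,0,0,0,0,0,0,1,0,0,0,0,0,0,1,0,0,0,0,0,0,1,0,0,0,0,0,0,1],
)

```text
time: 13.88
ee_pos: [465.6, 8.9, 8.3]
ee_rot: [-180.0, 25.0, 49.4]
wrist_force: [0.3, 0.4, 0.1]
gripper_width: 85.7
finger_force: 0.0
```

arm_command(
  plan=[0,0,-0.016,0,0,0,1,0,0,-0.016,0,0,0,1,0,0,-0.016,0,0,0,1,0,0,-0.016,0,0,0,1,0,0,-0.016,0,0,0,1,0,0,-0.016,0,0,0,1,0,0,-0.016,0,0,0,1,0,0,-0.016,0,0,0,1],
)

```text
time: 14.55
ee_pos: [500.8, 50.3, 125.0]
ee_rot: [-180.0, 25.0, 49.4]
wrist_force: [-0.6, 0.6, 0.3]
gripper_width: 85.4
finger_force: 0.0
```

Run:
```python
from h import *
o=get_obs();print(o["wrist_force"],o["ee_pos"],o["gripper_width"],o["time"])
E=rows(cur(),pose([470,15,200],-40.6),8)
```

```text
[-0.56269516  0.64324588  0.3335035 ] [500.8458365   50.30365883 125.02833468] 85.35107863965531 14.55
8 rows: [-0.008, -0.0001, -0.0077] [-0.0, 3.13, 0.01]
```

arm_command(
  plan=[-0.008,0,-0.0077,0,3.13,0,1,-0.008,0,-0.0077,0,3.13,0,1,-0.008,0,-0.0077,0,3.13,0,1,-0.008,0,-0.0077,0,3.13,0,1,-0.008,0,-0.0077,0,3.13,0,1,-0.008,0,-0.0077,0,3.13,0,1,-0.008,0,-0.0077,0,3.13,0,1,-0.008,0,-0.0077,0,3.13,0,1],
)

```text
time: 15.22
ee_pos: [470.3, 14.4, 199.7]
ee_rot: [180.0, -0.2, 49.5]
wrist_force: [-0.8, -0.0, -0.5]
gripper_width: 85.2
finger_force: 0.0
```

arm_command(
  plan=[0,0,0,0,0,0,1,0,0,0,0,0,0,1,0,0,0,0,0,0,1,0,0,0,0,0,0,1,0,0,0,0,0,0,1,0,0,0,0,0,0,1,0,0,0,0,0,0,1,0,0,0,0,0,0,1],
)

```text
time: 15.88
ee_pos: [470.5, 14.8, 198.8]
ee_rot: [-180.0, 0.0, 49.5]
wrist_force: [0.2, 0.3, -0.3]
gripper_width: 85.4
finger_force: 0.0
```

Run:
```python
from h import *
o=get_obs();print(o["ee_pos"],o["ee_rot"])
c=camera("wrist");cv2.imwrite("pics/w5.png",c["img"][:,:,::-1]);np.savez("w5.npz",**c)
```

```text
[470.48832737  14.83974281 198.75076208] [-1.79974991e+02  2.98145191e-02  4.94707423e+01]
```

View pics/w5.png

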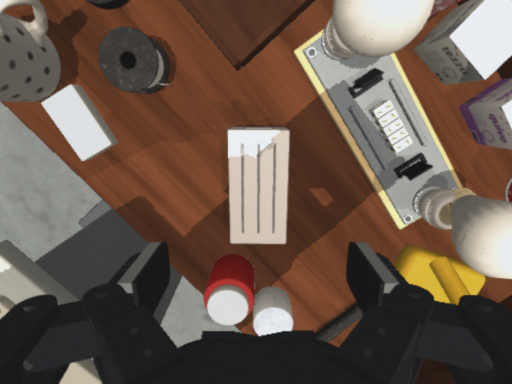

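The cover lies flat with its top at columns 229–289, rows 128–243. The fitting is at the right, with hooks near (367,82) and (411,166). I'll measure both in this frame.

Run:
```python
from h import *
c=dict(np.load("w5.npz"));im=c["img"];hsv=cv2.cvtColor(im,cv2.COLOR_RGB2HSV)
print(c["fx"],np.array(c["pose"])[:3,3].round(1))
m=((hsv[...,1]<60)&(hsv[...,2]>110)).astype(np.uint8);m[:,:200]=0;m[:,320:]=0;m[:100]=0;m[252:]=0
m=cv2.morphologyEx(m,cv2.MORPH_CLOSE,np.ones((7,7)))
k,l,st,ce=cv2.connectedComponentsWithStats(m);i=1+st[1:,4].argmax();print(st[i])
# edges per row/col
rowsv=range(150,238,4);Lf=[(np.where(l[r]==i)[0].min()-.5,r) for r in rowsv];Rt=[(np.where(l[r]==i)[0].max()+.5,r) for r in rowsv]
pl=np.array([onz(c,*p,48)[:2] for p in Lf]);pr=np.array([onz(c,*p,48)[:2] for p in Rt])
def line(P):
    v=cv2.fitLine(P.astype(np.float32),cv2.DIST_HUBER,0,.01,.01).ravel();return v
for n,P in(("L",pl),("R",pr)):
    v=line(P);print(n,"yaw",np.degrees(np.arctan2(v[1],v[0]))%180)
A=cur();Rw=A[:3,:3]
loc=lambda p:(Rw.T@(np.r_[p[:2],0]-A[:3,3]))[:2]
print("tool frame L y",np.mean([loc(p)[1] for p in pl]),"R y",np.mean([loc(p)[1] for p in pr]))
cols=range(240,280,4)
t=[loc(onz(c,u,np.where(l[:,u]==i)[0].min()-.5,48))[0] for u in cols];b=[loc(onz(c,u,np.where(l[:,u]==i)[0].max()+.5,48))[0] for u in cols]
print("x far",np.mean(t),"near",np.mean(b))
print("release axis in tool frame",loc(np.array([465.65,8.9,0])))
# board front edge: yellow
y=((hsv[...,0]>18)&(hsv[...,0]<35)&(hsv[...,1]>40)&(hsv[...,2]>150)).astype(np.uint8)
O=[];I=[]
for r in range(70,215,5):
    w=np.where(y[r,290:415])[0]+290
    if len(w):
        w=w[w<w.min()+25];O.append(onz(c,w.min()-.5,r,0)[:2]);I.append(onz(c,w.max()+.5,r,12)[:2])
for n,P in(("outer z0",O),("inner z12",I)):
    P=np.array(P);v=line(P);d=v[:2];nn=np.array([d[1],-d[0]]);nn*=np.sign(nn[0]);print(n,"yaw",np.degrees(np.arctan2(d[1],d[0]))%180,"offset of (608,-34) along normal",(np.array([608,-34])-v[2:])@nn)
```

```text
299.1297229599536 [515.2  68.9 341.3]
[ 227  127   63  117 6893]
L yaw 49.291225
R yaw 49.422546
tool frame L y -31.18581595698861 R y 29.058490530927802
x far 52.204637180284706 near -69.71025200077307
release axis in tool frame [-7.53357993  0.18971179]
outer z0 yaw 83.82442 offset of (608,-34) along normal 40.38045225062763
inner z12 yaw 84.11372 offset of (608,-34) along normal 36.62499237519248
```

Run:
```python
from h import *
rows(cur(),pose([608,-34,199],-5.9),8)
```

```text
8 rows: [0.0019, 0.0184, -0.0] [-0.0, 0.0, -4.33]
```

arm_command(
  plan=[0.0019,0.0184,0,0,0,-4.33,1,0.0019,0.0184,0,0,0,-4.33,1,0.0019,0.0184,0,0,0,-4.33,1,0.0019,0.0184,0,0,0,-4.33,1,0.0019,0.0184,0,0,0,-4.33,1,0.0019,0.0184,0,0,0,-4.33,1,0.0019,0.0184,0,0,0,-4.33,1,0.0019,0.0184,0,0,0,-4.33,1],
)

```text
time: 16.6
ee_pos: [608.7, -34.6, 198.8]
ee_rot: [-180.0, 0.0, 84.3]
wrist_force: [0.9, -0.6, 1.0]
gripper_width: 85.4
finger_force: 0.0
```

arm_command(
  plan=[0,0,0,0,0,0,1,0,0,0,0,0,0,1,0,0,0,0,0,0,1,0,0,0,0,0,0,1,0,0,0,0,0,0,1,0,0,0,0,0,0,1,0,0,0,0,0,0,1,0,0,0,0,0,0,1],
)

```text
time: 17.27
ee_pos: [607.7, -34.1, 199.2]
ee_rot: [180.0, 0.0, 84.1]
wrist_force: [0.4, 0.3, -0.3]
gripper_width: 85.5
finger_force: 0.0
```

Run:
```python
from h import *
o=get_obs();print(o["ee_pos"],o["ee_rot"])
c=camera("wrist");np.savez("w6.npz",**c);cv2.imwrite("pics/w6.png",cv2.resize(c["img"][40:300,120:400],None,fx=2.3,fy=2.3,interpolation=cv2.INTER_CUBIC)[:,:,::-1])
```

```text
[607.69747401 -34.07050279 199.20348344] [1.79992121e+02 1.80356980e-03 8.40734595e+01]
```

View pics/w6.png

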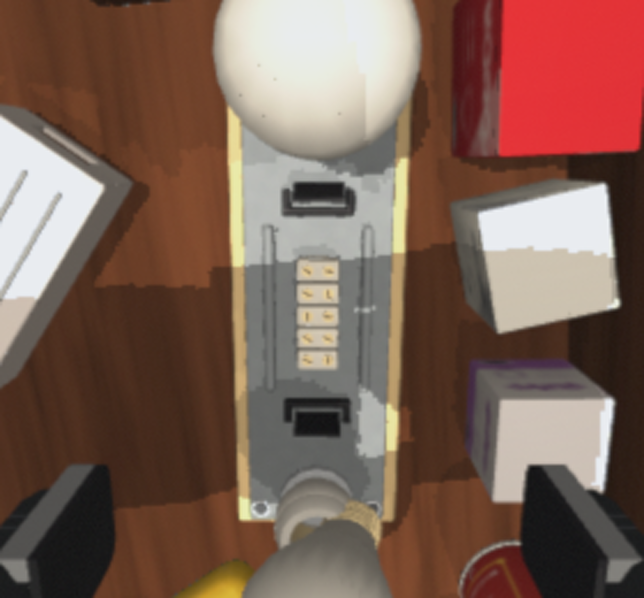

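All features are clear in this crop: the ribs' centrelines at columns 268 to 271 and 368 to 365, hooks at (318,199) and (317,418), and the terminal strip centred at 318. The fingers' midpoint is at 317. I'll convert these to the tool frame.

Run:
```python
from h import *
c=dict(np.load("w6.npz"));im=c["img"].astype(int);A=cur();loc=lambda p:(A[:3,:3].T@(p-A[:3,3]))[:2].round(2)
g=lambda u,v:(120+(u+.5)/2.3-.5,40+(v+.5)/2.3-.5)
for n,u,v,z in(("ribL",268,228,25),("ribL",270.5,388,25),("ribR",368,228,25),("ribR",365,388,25),("strip",318,258,34),("strip",318,368,34)):print(n,loc(onz(c,*g(u,v),z)))
m=(im.max(2)<60).astype(np.uint8);m[:110]=0;m[235:]=0;m[:,235:][:,45:]=0;m[:,:235]=0
k,l,st,ce=cv2.connectedComponentsWithStats(m)
for i in range(1,k):
    if st[i,4]>60:
        s=st[i];print("hook",s,[loc(onz(c,u-.5,v,45)) for u,v in((s[0],s[1]),(s[0]+s[2],s[1]+s[3]))])
# board outer edges z=0 left/right
hsv=cv2.cvtColor(c["img"],cv2.COLOR_RGB2HSV);y=((hsv[...,0]>15)&(hsv[...,0]<35)&(hsv[...,1]>40)&(hsv[...,2]>120))
for r in(120,150,180,200,225):
    w=np.where(y[r,210:310])[0]+210;L=w[w<250];Q=w[w>270]
    if len(L) and len(Q):print(r,loc(onz(c,L.min()-.5,r,12)),loc(onz(c,Q.max()+.5,r,12)))
print(proj(c,A[:3,3]),np.array(c["pose"])[:3,3]-A[:3,3], A[:3,:3].T@np.array(c["pose"])[:3,2])
```

```text
ribL [ 39.56 -23.52]
ribL [-37.29 -23.78]
ribR [39.59 22.01]
ribR [-37.27  22.13]
strip [27.19 -0.75]
strip [-24.33  -0.71]
hook [248 120  24   9 154] [array([ 59.51, -10.88]), array([51.01, 12.38])]
hook [244 213  28  11 151] [array([-35.56, -15.94]), array([-47.94,  13.67])]
hook [248 219  20  11 217] [array([-42.28, -11.79]), array([-54.81,   9.49])]
120 [ 58.24 -43.07] [58.28 41.59]
150 [ 26.14 -43.11] [26.18 40.57]
180 [ -7.79 -43.16] [-7.74 40.63]
200 [-31.49 -42.8 ] [-31.45  40.29]
225 [-62.43 -42.63] [-62.38  41.32]
[259.47385698 248.45098455] [  6.41559466  70.469427   142.63274885] [ 2.74696763e-01  4.40553517e-04 -9.61530808e-01]
```

Correcting for the camera bias found on the cover, the seat is at about (608.2,−32.6) with yaw 84.07°. I'll go back to the cover and grasp it at its centre.

Run:
```python
from h import *
A=pose([464.3,7.3,140],-40.6);B=pose([464.3,7.3,12],-40.6)
rows(cur(),A,10);rows(A,B,12)
```

```text
10 rows: [-0.0014, -0.0151, 0.0059] [0.0, -0.0, 3.47]
12 rows: [-0.0, 0.0, 0.0107] [0.0, 0.0, -0.0]
```

arm_command(
  plan=[-0.0014,-0.0151,0.0059,0,0,3.47,1,-0.0014,-0.0151,0.0059,0,0,3.47,1,-0.0014,-0.0151,0.0059,0,0,3.47,1,-0.0014,-0.0151,0.0059,0,0,3.47,1,-0.0014,-0.0151,0.0059,0,0,3.47,1,-0.0014,-0.0151,0.0059,0,0,3.47,1,-0.0014,-0.0151,0.0059,0,0,3.47,1,-0.0014,-0.0151,0.0059,0,0,3.47,1],
)

```text
time: 17.98
ee_pos: [490.0, -7.5, 151.8]
ee_rot: [180.0, -0.0, 56.1]
wrist_force: [1.1, 0.1, -0.0]
gripper_width: 85.5
finger_force: 0.0
```

arm_command(
  plan=[-0.0014,-0.0151,0.0059,0,0,3.47,1,-0.0014,-0.0151,0.0059,0,0,3.47,1,0,0,0,0,0,0,1,0,0,0,0,0,0,1,0,0,0,0,0,0,1,0,0,0,0,0,0,1,0,0,0,0,0,0,1,0,0,0,0,0,0,1],
)

```text
time: 18.65
ee_pos: [465.2, 7.4, 140.3]
ee_rot: [180.0, -0.0, 49.4]
wrist_force: [0.3, 0.9, 0.6]
gripper_width: 85.2
finger_force: 0.0
```

Run:
```python
from h import *
rows(cur(),pose([464.3,7.3,12],-40.6),12)
```

```text
12 rows: [-0.0001, -0.0001, 0.0107] [0.0, -0.0, -0.0]
```

arm_command(
  plan=[0,0,0.0107,0,0,0,1,0,0,0.0107,0,0,0,1,0,0,0.0107,0,0,0,1,0,0,0.0107,0,0,0,1,0,0,0.0107,0,0,0,1,0,0,0.0107,0,0,0,1,0,0,0.0107,0,0,0,1,0,0,0.0107,0,0,0,1],
)

```text
time: 19.32
ee_pos: [464.6, 7.6, 53.5]
ee_rot: [180.0, -0.0, 49.4]
wrist_force: [0.3, 0.4, -0.4]
gripper_width: 85.3
finger_force: 0.0
```

arm_command(
  plan=[-0.0005,-0.0005,0.0107,0,0,0,1,0,0,0.0107,0,0,0,1,0,0,0.0107,0,0,0,1,0,0,0.0107,0,0,0,1,0,0,0,0,0,0,0.8,0,0,0,0,0,0,0.6,0,0,0,0,0,0,0.5,0,0,0,0,0,0,0.45],
)

```text
time: 19.98
ee_pos: [464.2, 7.6, 12.1]
ee_rot: [180.0, -0.0, 49.4]
wrist_force: [0.8, -0.1, 0.4]
gripper_width: 62.0
finger_force: 0.0
```

arm_command(
  plan=[0,0,0,0,0,0,0.4,0,0,0,0,0,0,0.35,0,0,0,0,0,0,0.2,0,0,0,0,0,0,-1,0,0,0,0,0,0,-1,0,0,0,0,0,0,-1,0,0,0,0,0,0,-1,0,0,0,0,0,0,-1],
  grip_force=60,
)

```text
time: 20.65
ee_pos: [464.3, 7.6, 12.4]
ee_rot: [179.9, -0.0, 49.4]
wrist_force: [-0.5, 0.2, 6.5]
gripper_width: 59.4
finger_force: 64.7
```

Run:
```python
from h import *
o=get_obs();print(o["ee_pos"],o["ee_rot"],o["wrist_force"])
A=cur();B=A.copy();B[2,3]=130;rows(A,B,8)
S=pose([608.25,-32.6,130],-5.93);rows(B,S,12)
```

```text
[464.28932645   7.57988824  12.43181074] [ 1.79940368e+02 -4.97670099e-02  4.93799821e+01] [-0.5114191   0.15055285  6.51824283]
8 rows: [0.0, 0.0, -0.0147] [-0.0, 0.0, -0.0]
12 rows: [0.002, 0.0125, 0.0] [0.01, -0.0, -2.89]
```

arm_command(
  plan=[0,0,-0.01,0,0,0,-1,0,0,-0.02,0,0,0,-1,0,0,-0.025,0,0,0,-1,0,0,-0.025,0,0,0,-1,0,0,-0.025,0,0,0,-1,0,0,-0.025,0,0,0,-1,0,0,-0.025,0,0,0,-1,0,0,-0.013,0,0,0,-1],
)

```text
time: 21.32
ee_pos: [464.6, 7.6, 183.1]
ee_rot: [179.8, -0.1, 49.4]
wrist_force: [1.2, 0.2, -0.7]
gripper_width: 59.4
finger_force: 64.9
```

arm_command(
  plan=[0.002,0.0125,0,0,0,-2.89,-1,0.002,0.0125,0,0,0,-2.89,-1,0.002,0.0125,0,0,0,-2.89,-1,0.002,0.0125,0,0,0,-2.89,-1,0.002,0.0125,0,0,0,-2.89,-1,0.002,0.0125,0,0,0,-2.89,-1,0.002,0.0125,0,0,0,-2.89,-1,0.002,0.0125,0,0,0,-2.89,-1],
)

```text
time: 21.98
ee_pos: [557.5, -29.4, 180.3]
ee_rot: [-180.0, 0.0, 72.6]
wrist_force: [0.6, -0.4, -1.2]
gripper_width: 59.0
finger_force: 64.9
```

arm_command(
  plan=[0.002,0.0125,0,0,0,-2.89,-1,0.002,0.0125,0,0,0,-2.89,-1,0.002,0.0125,0,0,0,-2.89,-1,0.002,0.0125,0,0,0,-2.89,-1,0,0,0,0,0,0,-1,0,0,0,0,0,0,-1,0,0,0,0,0,0,-1,0,0,0,0,0,0,-1],
)

```text
time: 22.65
ee_pos: [606.8, -32.6, 179.7]
ee_rot: [-179.9, 0.0, 84.0]
wrist_force: [0.9, 0.1, -0.8]
gripper_width: 59.4
finger_force: 64.9
```

Run:
```python
from h import *
o=get_obs();print(o["ee_pos"],o["ee_rot"],o["wrist_force"])
A=cur();S=pose([608.25,-32.6,75],-5.93);rows(A,S,1)
# check cover in hand: end-face and hand relation
```

```text
[606.77174139 -32.63575248 179.71492143] [-1.79945871e+02  3.04459993e-03  8.40083872e+01] [ 0.903099    0.11937229 -0.75291068]
1 rows: [0.0002, 0.0016, 0.1047] [-0.05, 0.0, -0.06]
```

arm_command(
  plan=[0,0.0015,0.0135,0,0,0,-1,0,0,0.0135,0,0,0,-1,0,0,0.0135,0,0,0,-1,0,0,0.0135,0,0,0,-1,0,0,0.0135,0,0,0,-1,0,0,0.0135,0,0,0,-1,0,0,0.0135,0,0,0,-1,0,0,0.0135,0,0,0,-1],
)

```text
time: 23.32
ee_pos: [609.1, -32.9, 70.2]
ee_rot: [-180.0, 0.0, 84.1]
wrist_force: [-0.3, -0.7, -1.4]
gripper_width: 59.4
finger_force: 64.9
```

arm_command(
  plan=[0,0,0,0,0,0,-1,0,0,0,0,0,0,-1,0,0,0,0,0,0,-1,0,0,0,0,0,0,-1,0,0,0,0,0,0,-1,0,0,0,0,0,0,-1,0,0,0,0,0,0,-1,0,0,0,0,0,0,-1],
)

```text
time: 23.98
ee_pos: [609.5, -32.9, 72.0]
ee_rot: [180.0, -0.0, 84.1]
wrist_force: [-0.5, -0.7, -1.1]
gripper_width: 59.2
finger_force: 65.0
```

Run:
```python
from h import *
o=get_obs();print(o["ee_pos"],o["ee_rot"],o["wrist_force"])
rows(cur(),pose([608.25,-32.6,60],-5.93),1)
# cover edges seen in wrist view: where the top face ends lie, in tool frame
c=camera("wrist");np.savez("w7.npz",**c);im=c["img"];hsv=cv2.cvtColor(im,cv2.COLOR_RGB2HSV);A=cur()
z=A[2,3]-12.4+48;lo=lambda u,v,z:(A[:3,:3].T@(onz(c,u,v,z)-A[:3,3]))[:2].round(1)
m=((hsv[...,1]<70)&(hsv[...,2]>90)).astype(int)
for r in range(130,340,10):
    w=np.where(m[r,180:340])[0]+180
    print(r,(w.min(),w.max(),len(w)) if len(w) else None,im[r,258].tolist(),end=";")
print();
for x,y,zz in((60,30,48),(60,-30,48),(-60,30,48),(60,0,0),(60,30,0)):print(x,y,zz,proj(c,A[:3,3]+A[:3,:3]@[x,y,0]+[0,0,-12.4+zz]).round(1))
g=im[:,258].astype(int).sum(1);print([(r,int(g[r]-g[r-1])) for r in range(100,330) if abs(g[r]-g[r-1])>60])
```

```text
[609.51917254 -32.88297212  72.02687825] [ 1.79965228e+02 -1.14042605e-03  8.40604107e+01] [-0.48522747 -0.65973099 -1.10746821]
1 rows: [0.0001, -0.0013, 0.012] [0.03, -0.0, -0.01]
130 (np.int64(202), np.int64(309), 108) [98, 92, 85];140 (np.int64(180), np.int64(339), 160) [223, 216, 201];150 (np.int64(180), np.int64(339), 160) [230, 233, 233];160 (np.int64(180), np.int64(339), 160) [230, 233, 233];170 (np.int64(180), np.int64(339), 160) [230, 233, 233];180 (np.int64(180), np.int64(338), 159) [155, 153, 144];190 (np.int64(180), np.int64(337), 158) [140, 139, 131];200 (np.int64(180), np.int64(337), 157) [93, 92, 87];210 (np.int64(180), np.int64(336), 157) [92, 91, 86];220 (np.int64(181), np.int64(335), 154) [92, 91, 86];230 (np.int64(181), np.int64(334), 154) [92, 91, 86];240 (np.int64(182), np.int64(334), 153) [92, 91, 87];250 (np.int64(183), np.int64(333), 150) [92, 91, 87];260 (np.int64(184), np.int64(332), 149) [91, 90, 86];270 (np.int64(185), np.int64(331), 146) [92, 91, 86];280 (np.int64(185), np.int64(330), 142) [92, 91, 86];290 (np.int64(186), np.int64(329), 143) [91, 90, 85];300 (np.int64(187), np.int64(328), 142) [110, 109, 103];310 (np.int64(187), np.int64(328), 142) [110, 109, 103];320 (np.int64(188), np.int64(327), 140) [109, 108, 103];330 (np.int64(192), np.int64(324), 120) [109, 108, 102];
60 30 48 [344.8 139.4]
60 -30 48 [175.4 139.3]
-60 30 48 [324.  400.8]
60 0 0 [259.4 129.8]
60 30 0 [318.4 129.8]
[(116, 64), (117, 105), (129, -208), (130, 63), (131, 154), (132, 179), (134, -95), (135, -205), (138, 72), (139, 149), (140, 116), (175, -248), (191, -119)]
```

The cover is centred in the hand (far top edge predicted at row 139.4, seen at about 139). I'll correct y by −1.2 mm and lower to the hooks.

arm_command(
  plan=[0,-0.0012,0.0015,0,0,0,-1,0,0,0.0025,0,0,0,-1,0,0,0.003,0,0,0,-1,0,0,0.003,0,0,0,-1,0,0,0.003,0,0,0,-1,0,0,0,0,0,0,-1,0,0,0,0,0,0,-1,0,0,0,0,0,0,-1],
  grip_force=80,
)

```text
time: 24.7
ee_pos: [608.2, -32.8, 58.6]
ee_rot: [-180.0, 0.0, 84.1]
wrist_force: [0.2, 0.3, -1.6]
gripper_width: 58.7
finger_force: 89.7
```

Run:
```python
from h import *
o=get_obs();print(o["ee_pos"],o["ee_rot"],o["wrist_force"])
rows(cur(),pose([608.3,-32.6,30.4],-5.93),1)
```

```text
[608.16653863 -32.76945103  58.58441124] [-1.79994435e+02  1.34524236e-03  8.40608453e+01] [ 0.24939485  0.32746152 -1.59147483]
1 rows: [0.0002, 0.0001, 0.0282] [-0.01, 0.0, -0.01]
```

arm_command(
  plan=[0,0,0.0015,0,0,0,-1,0,0,0.0015,0,0,0,-1,0,0,0.0015,0,0,0,-1,0,0,0.0015,0,0,0,-1,0,0,0.0015,0,0,0,-1,0,0,0.0015,0,0,0,-1,0,0,0,0,0,0,-1,0,0,0,0,0,0,-1],
)

```text
time: 25.37
ee_pos: [608.3, -32.9, 49.6]
ee_rot: [180.0, 0.0, 84.1]
wrist_force: [0.3, -1.8, -0.4]
gripper_width: 58.8
finger_force: 90.2
```

arm_command(
  plan=[0,0,0.001,0,0,0,-1,0,0,0.001,0,0,0,-1,0,0,0.001,0,0,0,-1,0,0,0.001,0,0,0,-1,0,0,0.001,0,0,0,-1,0,0,0.001,0,0,0,-1,0,0,0,0,0,0,-1,0,0,0,0,0,0,-1],
)

```text
time: 26.03
ee_pos: [609.1, -33.0, 44.7]
ee_rot: [179.9, 0.0, 84.1]
wrist_force: [-0.1, -2.5, 8.7]
gripper_width: 59.4
finger_force: 90.8
```

arm_command(
  plan=[-0.0005,0,0.001,0,0,0,-1,0,0,0.001,0,0,0,-1,0,0,0.001,0,0,0,-1,0,0,0.001,0,0,0,-1,0,0,0,0,0,0,-1,0,0,0,0,0,0,-1,0,0,0,0,0,0,-1,0,0,0,0,0,0,-1],
)

```text
time: 26.7
ee_pos: [608.5, -33.3, 39.7]
ee_rot: [180.0, 0.0, 84.1]
wrist_force: [2.0, -2.5, 2.7]
gripper_width: 58.6
finger_force: 90.6
```

Run:
```python
from h import *
o=get_obs();print(o["ee_pos"],o["ee_rot"],o["wrist_force"],o["moment"])
```

```text
[608.49083127 -33.28869923  39.68333428] [1.79954752e+02 5.38969669e-05 8.40595848e+01] [ 1.95457851 -2.54173389  2.74913393] [-0.52637078 -0.44672117  0.02048202]
```

arm_command(
  plan=[-0.0003,0,0.001,0,0,0,-1,0,0,0.001,0,0,0,-1,0,0,0.001,0,0,0,-1,0,0,0.001,0,0,0,-1,0,0,0,0,0,0,-1,0,0,0,0,0,0,-1,0,0,0,0,0,0,-1,0,0,0,0,0,0,-1],
)

```text
time: 27.37
ee_pos: [607.7, -33.5, 35.3]
ee_rot: [-180.0, 0.0, 84.1]
wrist_force: [0.7, -1.6, 0.6]
gripper_width: 58.8
finger_force: 90.7
```

arm_command(
  plan=[0,0,0.001,0,0,0,-1,0,0,0.001,0,0,0,-1,0,0,0.001,0,0,0,-1,0,0,0,0,0,0,-1,0,0,0,0,0,0,-1,0,0,0,0,0,0,-1,0,0,0,0,0,0,-1,0,0,0,0,0,0,-1],
)

```text
time: 28.03
ee_pos: [607.7, -33.4, 32.4]
ee_rot: [-180.0, -0.0, 84.1]
wrist_force: [-1.1, 0.2, -2.9]
gripper_width: 58.8
finger_force: 89.8
```

arm_command(
  plan=[0,0,0.001,0,0,0,-1,0,0,0.001,0,0,0,-1,0,0,0.0005,0,0,0,-1,0,0,0,0,0,0,-1,0,0,0,0,0,0,-1,0,0,0,0,0,0,-1,0,0,0,0,0,0,-1,0,0,0,0,0,0,-1],
)

```text
time: 28.7
ee_pos: [608.3, -33.6, 30.6]
ee_rot: [180.0, -0.0, 84.1]
wrist_force: [-1.7, 0.3, 6.3]
gripper_width: 59.1
finger_force: 90.7
```

Run:
```python
from h import *
o=get_obs();print(o["ee_pos"],o["ee_rot"],o["wrist_force"],o["moment"])
```

```text
[608.25767153 -33.56554694  30.60375754] [ 1.79972184e+02 -5.57755624e-04  8.40615758e+01] [-1.73965399  0.33737537  6.28625125] [0.08021957 0.21096797 0.00480483]
```

arm_command(
  plan=[0,0,0.0005,0,0,0,-1,0,0,0.0005,0,0,0,-1,0,0,0,0,0,0,-1,0,0,0,0,0,0,-1,0,0,0,0,0,0,-1,0,0,0,0,0,0,-1,0,0,0,0,0,0,-1,0,0,0,0,0,0,-1],
)

```text
time: 29.37
ee_pos: [608.3, -33.6, 30.6]
ee_rot: [180.0, -0.0, 84.1]
wrist_force: [-5.7, 0.8, 15.6]
gripper_width: 59.0
finger_force: 92.2
```

The rim is firm on the plate at 15 N with TCP height 30.6 (flush expected at 30.4), so I'll release and retreat straight up.

arm_command(
  plan=[0,0,0,0,0,0,0.4,0,0,0,0,0,0,0.5,0,0,0,0,0,0,0.6,0,0,0,0,0,0,0.8,0,0,0,0,0,0,1,0,0,0,0,0,0,1,0,0,0,0,0,0,1,0,0,0,0,0,0,1],
)

```text
time: 30.03
ee_pos: [608.0, -33.5, 29.0]
ee_rot: [-180.0, 0.0, 84.1]
wrist_force: [-0.0, 0.4, 0.4]
gripper_width: 85.2
finger_force: 0.0
```

arm_command(
  plan=[0,0,-0.005,0,0,0,1,0,0,-0.015,0,0,0,1,0,0,-0.025,0,0,0,1,0,0,-0.03,0,0,0,1,0,0,-0.03,0,0,0,1,0,0,-0.03,0,0,0,1,0,0,-0.03,0,0,0,1,0,0,-0.01,0,0,0,1],
)

```text
time: 30.7
ee_pos: [610.3, -33.7, 209.3]
ee_rot: [179.6, -0.0, 84.1]
wrist_force: [1.1, 0.8, 0.2]
gripper_width: 85.3
finger_force: 0.0
```

arm_command(
  plan=[0,0,0,0,0,0,1,0,0,0,0,0,0,1,0,0,0,0,0,0,1,0,0,0,0,0,0,1,0,0,0,0,0,0,1,0,0,0,0,0,0,1,0,0,0,0,0,0,1,0,0,0,0,0,0,1],
)

```text
time: 31.37
ee_pos: [607.9, -33.5, 203.6]
ee_rot: [-180.0, 0.0, 84.1]
wrist_force: [-0.6, 0.1, 0.3]
gripper_width: 85.4
finger_force: 0.0
```

Run:
```python
from h import *
o=get_obs();print(o["ee_pos"],o["wrist_force"],o["time"])
c=camera("wrist");np.savez("w8.npz",**c);im=c["img"];A=cur();g=im.astype(int).sum(2)
S=np.array([608.3,-33.4,18]);a=np.radians(84.06);X=np.array([np.cos(a),np.sin(a),0]);Y=np.array([-np.sin(a),np.cos(a),0])
for x,y,z in((60,27,48),(-60,27,48),(60,-27,48),(-60,-27,48),(0,30,48),(0,-30,48)):print((x,y,z),proj(c,S+x*X+y*Y+[0,0,z]).round(1))
for n,line in(("col@y=+22",[S+x*X+24*Y+[0,0,48] for x in(-60,60)]),("col@y=-24",[S+x*X-24*Y+[0,0,48] for x in(-60,60)])):
    for p in line:
        u,v=proj(c,p).round().astype(int);print(n,(u,v),[(r,int(g[r,u]-g[r-1,u])) for r in range(v-10,v+11) if abs(g[r,u]-g[r-1,u])>50])
u,v=proj(c,S+[0,0,48]).round().astype(int);d=np.diff(g[v]);print(v,[(i+1,int(d[i])) for i in range(180,340) if abs(d[i])>50])
# window at the camera (far, +x) end: barb dark pixels
for z in(10,14,18,22,26):
    print(z,[im[tuple(proj(c,S+61*X+y*Y+[0,0,z]).round().astype(int)[::-1])].tolist() for y in(-12,-8,0,8,12)])
```

```text
[607.92281536 -33.5112791  203.64554616] [-0.5830253   0.05559959  0.31885794] 31.3667
(60, 27, 48) [229.7 119.9]
(-60, 27, 48) [232.6 240.9]
(60, -27, 48) [289. 120.]
(-60, -27, 48) [285.5 240.9]
(0, 30, 48) [228.1 183.9]
(0, -30, 48) [290.3 183.9]
col@y=+22 (np.int64(236), np.int64(241)) [(237, -64), (241, -104)]
col@y=+22 (np.int64(233), np.int64(120)) [(118, -68), (119, -67), (120, 150), (121, 177)]
col@y=-24 (np.int64(283), np.int64(241)) [(241, -254), (242, -61)]
col@y=-24 (np.int64(286), np.int64(120)) [(114, 102), (119, -117), (120, 126), (121, 181)]
184 [(222, 199), (223, 78), (227, -53), (228, 127), (229, 88), (240, -84), (241, -117), (243, 106), (244, 99), (257, -154), (258, -77), (259, 53), (260, 151), (274, -143), (275, -69), (277, 152), (289, -98), (294, -156), (295, -107), (335, 83)]
10 [[166, 162, 154], [157, 154, 148], [168, 163, 156], [154, 152, 146], [151, 149, 143]]
14 [[166, 162, 154], [157, 154, 148], [168, 163, 156], [154, 152, 146], [160, 158, 151]]
18 [[166, 162, 154], [157, 154, 148], [168, 163, 156], [154, 152, 146], [160, 158, 151]]
22 [[166, 162, 154], [157, 154, 148], [168, 163, 156], [154, 152, 146], [160, 158, 151]]
26 [[166, 162, 154], [157, 154, 148], [168, 163, 156], [154, 152, 146], [160, 158, 151]]
```

All the cover's edges are within about 1 px of the predicted home pose, and it was flush on the plate under a 15 N press. I'm handing in.

```bash
python3 -c "
from rig import *
print(hand_in())"
```

```text
the job is handed in; nothing more can be done
None
```

The cover was laid flat and released on the bench, then pressed home on the light; I handed the job in at about 31 s and got no verdict back. I did not see the hook clicks directly: the evidence is the force dip on the way down, a flush height under a 15 N press, and cover edges within about 1 px of home afterwards.

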